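# Turn the kiln heat switch up four clicks and start the firing

### The job

Turn the kiln up by four clicks and start it: with a fingertip against the side of its bar handle, push the heat switch on the controller's sloping panel clockwise exactly four clicks from where it stands, never going past the fourth, and then press the flat round start button all the way in and let it go. Push gently and do not grip the handle, keep off the mushroom-headed stop button, and leave the jars, pots and tools on and around the controller where they are.

Things in the scene. Friction and masses are not known exactly. Their poses are not given: they have to be found in the camera images.
- dial (a joint): turning angle of the heat switch, rad: 0 at its lowest stop, grows clockwise seen from above, end stop at 5.236. Rests only in notches 0.5236 (30 degrees) apart, at multiples of 0.5236; starts in one of the four lowest. A spring holds it with about 0.15 N m (5 N pushed 30 mm off the axis); past half-way to the next notch it snaps on by itself, some 15 degrees ahead of the finger, and stays
- dial_axis (a point): fixed point on the heat switch's turning axis, half-way up its bar handle. z: the axis, normal to the panel, which slopes 0.25 rad down to the controller's front; x: up the slope, to the back; y: to the left. At joint value q the handle's pointed end stands at angle 2.618 - q from x, anticlockwise from above. Panel plate (118 x 118 mm) 20 mm below; nothing else stands up within 60 mm of the axis
- dial_nose (a point): tip of the pointed end of the heat switch's handle, half-way up, 53.5 mm from the axis; turns with it. The handle is a straight black bar, 16 mm wide, white line on top at the pointed end, reaching 53 mm from the axis at the pointed end (taper over the last 7 mm) and 38 mm at the blunt end, from 12 mm below this point to 12 mm above; below it a round hub 52 mm across, 11 to 19 mm below this point
- start (a joint): travel of the start button in m: 0 out, 0.006 fully in; springs back when let go; about 5 N to push fully in
- start_top (a point): centre of the top of the start button, a flat black push button 30 mm across in a steel ring, at the rear right of the panel (farther from the controller's front edge). It moves straight into the panel, along -z of dial_axis
- stop (a joint): travel of the stop button in m: 0 out, 0.006 fully in; not to be pressed
- stop_top (a point): centre of the top of the stop button, a black mushroom head 40 mm across, 32 mm above the panel, at the front right of the panel, 70 mm in front of the start button
- controller: kiln controller, a grey sheet-steel desk case fixed to the bench, 210 mm deep (x), 300 mm wide (y); origin at the centre of its underside, front (-x) towards the robot. Front lip 60 mm high, sloping panel rising to a level rear ledge 98 mm high and 60 mm deep
- glaze_jar_mid (a point): small screw-top glass jar of glaze, 42 mm across, 46 mm high, standing on the controller's rear ledge; point at its centre, half-way up. Bystander: leave it standing or lying where it is
- kiln_prop_mid (a point): short fired-clay kiln prop, a plain cylinder 30 mm across, 36 mm high, standing on the controller's rear ledge; point at its centre, half-way up. Bystander: leave it standing or lying where it is
- slip_jar_mid (a point): larger pale jar with white lid, 68 mm across, 78 mm high, on the bench to the left (+y) of the controller; point at its centre, half-way up. Bystander: leave it standing or lying where it is
- bisque_bowl_mid (a point): unglazed bowl, 124 mm across the rim, 52 mm high, on the bench to the right (-y) of the controller; point at its centre, half-way up. Bystander: leave it standing or lying where it is
- boxwood_tool_mid (a point): flat wooden modelling tool, about 190 x 18 x 9 mm, lying on the bench in front of the controller; point at its centre, half-way up. Bystander: leave it standing or lying where it is
- test_tile_mid (a point): L-shaped standing test tile, foot 45 x 40 mm, 64 mm high, on the bench in front of the controller; point at its centre, half-way up. Bystander: leave it standing or lying where it is
- brush_tin_mid (a point): tin 72 mm across and 85 mm high with brushes standing up to 170 mm above the bench, on the bench at the right (-y); point at its centre, half-way up. Bystander: leave it standing or lying where it is

How it is judged:
By the outcome, as a careful person would: the job done as asked, in the order asked, and still so for the second after the job is handed in, with the robot touching nothing.
It also fails if it takes over 69 s, if anything falls off the work surface, if the arm or the gripper's body presses on something with over 40 N, if the wrist force passes 120 N, or if a joint passes its speed limit or range.

### The arm

A 7-joint arm with a two-finger parallel gripper is mounted at the origin on the work surface. World frame = base frame: x ahead of the robot, y to its left, z up, the work surface at z = 0. Lengths are in m, angles in rad, forces in N, time in s.
With the tool pointing down it reaches from about 0.425 to 0.925 m from the base axis. Payload 6.8 kg.
Tool frame: the origin (TCP) lies on the front face of the gripper's body, between the roots of the fingers; the fingertips stand 73 mm ahead of it and the grasp point (between the pads) lies 54 mm ahead of it; z points along the fingers, y is the line along which they close (so a half turn about z gives the same grasp; the last joint's range is limited). The gripper opens to 85 mm and grips with 20 to 120 N. Pads are 22 mm wide; open, the fingers measure 114 mm over their backs; the gripper's body (76 mm by 85 mm) begins 54 mm behind the grasp point. The pads swing forward as they close: fully open they stand 13 mm farther back than shut.
Start: joints at [-1.279, 0.477, 0.022, 1.555, -0.011, 1.109, -0.083], TCP at [0.263, 0.622, 0.304] pointing down, gripper open.
Joint ranges: [-2.96, 2.96], [-0.34, 2.1], [-1.41, 1.46], [0.24, 2.44], [-1.37, 4.51], [0.17, 1.92], [-2.96, 2.96]. Speed limits (rad/s): [2.39, 2.39, 3.14, 3.14, 3.14, 3.14, 3.14].

### API

Orientations are given as a unit quaternion [w, x, y, z].
In Python, from station import bot, optics gives the robot as it stands.
- The arm moves only by the tool drive_tool, never from a script. Its argument "deltas" is a list of rows, each an object with "gripper": the closure in counts, from 0 (fully open) to 255 (shut); "offset": the shift along the tool's x, y, z in units of 1000 mm (1.0 is 1000 mm), a list of three; "angular": the turn, a rotation vector about the tool's x, y, z in units of 45 degrees (1.0 is 45 degrees), a list of three. In form: [{"gripper": gripper, "offset": [dx, dy, dz], "angular": [rx, ry, rz]}, ...]. A call has 1 to 5 rows; each row is the pose to reach, as a shift and turn from the pose commanded when the call began, along the tool's axes at that moment; what a row does not reach only later rows make up. A row lasts 1/10 s, in which the tool goes at most 50 mm and 8.59 degrees, less where a joint would pass 70% of its speed; a pose out of reach is approached as far as the arm can. A call with a number of a shift or a turn outside -1 to 1 is refused whole. A call with a gripper value outside its range is refused whole. The fingers move at their own pace and stop on an object; "grip_force" is the grip in N (left out, the last holds). Time passes only in rows, so rows that repeat a pose let the fingers close. It gives the time, the measured TCP pose, the force, the opening and the grip force at its end, in the units of the state.
- bot.get_obs(): the state, without advancing time (a new reading comes with each control period).
- optics.read_camera(name): name is "scene" or "top" or "wrist"; returns the picture (400x640x3 uint8, blue, green, red); there is no depth.
- optics.camera_model(name): a dict with "fx", "fy", "cx", "cy" (pixels), "dist" ([k1, k2, p1, p2, k3] as OpenCV has them; the pictures are not rectified), "cam_to_world" (4x4, takes a point from camera to world coordinates). Camera axes: x right, y up, looking along -z (the intrinsics and any distortion apply to the point x, -y, -z); pixel columns grow to the right and rows downward; lengths in m; the calibration is good to about 2 mm. A picture is of the moment at which its call begins: read the wrist's pose just before it. camera_model takes no time and is no camera call; for the wrist camera it gives the pose at the moment of the call.
- bot.hand_in(): hands the job in; it is judged then, once.
The state is a dict: "t": time; "q": joint angles; "joint_vel": joint speeds; "joint_torque": joint torques, N m; "eef_pos": TCP position; "tool_rot": TCP orientation; "contact_force": force on the tool from outside, world axes, zero at the start; "torque": the same for the moment, N m; "gripper_width": opening from 0.0 (shut) to 1.0 (fully open); "grasp_force": force on a finger pad.
Only numpy, scipy, OpenCV 4.12 (cv2) and the standard library are available. Lean on these libraries where they do the work, as an engineer would, in place of code of your own. Each camera call takes 0.05 s, during which the arm holds its last target. There are 200 camera calls.

## Working session

There is one attempt and no reset: what is moved stays moved. The work goes in short steps, Python scripts to look and compute and a tool call to move; the robot and the scene stay as the last step left them, time stands still between calls to the robot, and variables do not carry over. Pictures are saved under pics/ and viewed, at most 10 in all, crops included, and the job is handed in when it is done.

Besides the shell and the picture viewer there is one more tool, called after "Emit:" as a command line: name --argument value ..., lists and objects as JSON in quotes. drive_tool: Moves the arm, as the interface text tells. Its arguments: {"type":"object","properties":{"deltas":{"type":"array"},"grip_force":{"type":"number"}},"required":["deltas"]}

```bash
mkdir -p pics; ls; python3 - <<'E'
from station import bot, optics
import cv2
for n in ("scene","top"):
    cv2.imwrite(f"pics/{n}0.png",optics.read_camera(n)); m=optics.camera_model(n); print(n,m)
o=bot.get_obs(); print(o)
E
```

```text
pics
scene {'fx': 494.18045857083996, 'fy': 494.18045857083996, 'cx': 314.6289287648242, 'cy': 191.9305418988447, 'dist': array([0.00818048, 0.        , 0.        , 0.        , 0.        ]), 'cam_to_world': array([[ 0.30437671, -0.74411337,  0.59468488,  1.17446878],
       [ 0.95251246,  0.2434328 , -0.18292209, -0.23053702],
       [-0.00865103,  0.62212198,  0.78287253,  0.93092872],
       [ 0.        ,  0.        ,  0.        ,  1.        ]])}
top {'fx': 475.7892617499558, 'fy': 475.7892617499558, 'cx': 322.55910183754276, 'cy': 212.81916422671094, 'dist': array([-0.06651598,  0.        ,  0.        ,  0.        ,  0.        ]), 'cam_to_world': array([[-0.01227713,  0.99683396, -0.07855785,  0.43106048],
       [-0.99989093, -0.01159374,  0.00914936, -0.03010912],
       [ 0.00820961,  0.07866161,  0.99686757,  1.41797421],
       [ 0.        ,  0.        ,  0.        ,  1.        ]])}
{'t': 0.1, 'q': array([-1.27911689,  0.47770421,  0.02234592,  1.55634941, -0.01149599,
        1.10930882, -0.08310652]), 'joint_vel': array([-0.00071812, -0.0009402 ,  0.00114106, -0.00280795, -0.0010277 ,
        0.00264265, -0.00068229]), 'joint_torque': array([ 4.12257883e-03, -5.97754633e+01,  1.61326010e+00, -2.81951630e+01,
        1.27932394e-02,  4.99311107e-03,  6.80448039e-06]), 'eef_pos': array([0.26256306, 0.62138825, 0.30303312]), 'tool_rot': array([-1.01721011e-04,  1.98555091e-01,  9.80089385e-01, -8.14444023e-04]), 'contact_force': array([-0.33078808,  0.59269372,  0.03222845]), 'torque': array([-0.01363309,  0.0229904 ,  0.05709256]), 'grasp_force': 0.0, 'gripper_width': 0.9973095001696752}
```

View pics/top0.png

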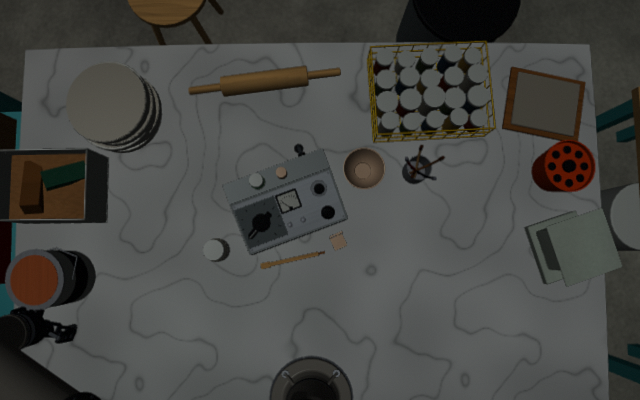

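View pics/scene0.png

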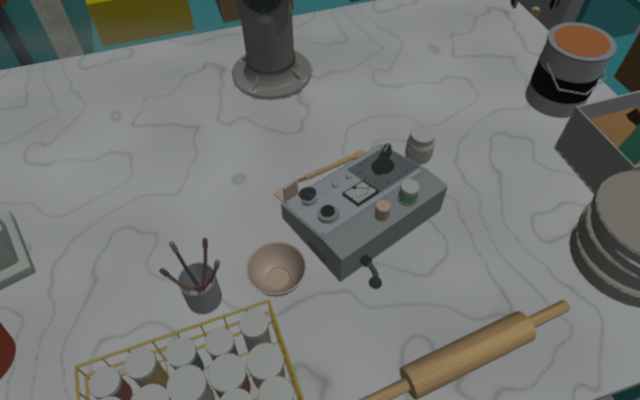

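```bash
python3 - <<'E'
import cv2
a=cv2.imread("pics/top0.png")[140:260,205:365]
cv2.imwrite("pics/topc.png",cv2.convertScaleAbs(cv2.resize(a,(800,600),interpolation=cv2.INTER_CUBIC),alpha=1.8,beta=10))
a=cv2.imread("pics/scene0.png")[135:285,265:465]
cv2.imwrite("pics/scenec.png",cv2.convertScaleAbs(cv2.resize(a,(800,600),interpolation=cv2.INTER_CUBIC),alpha=1.8,beta=10))
E
```

```text
(no output)
```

View pics/topc.png

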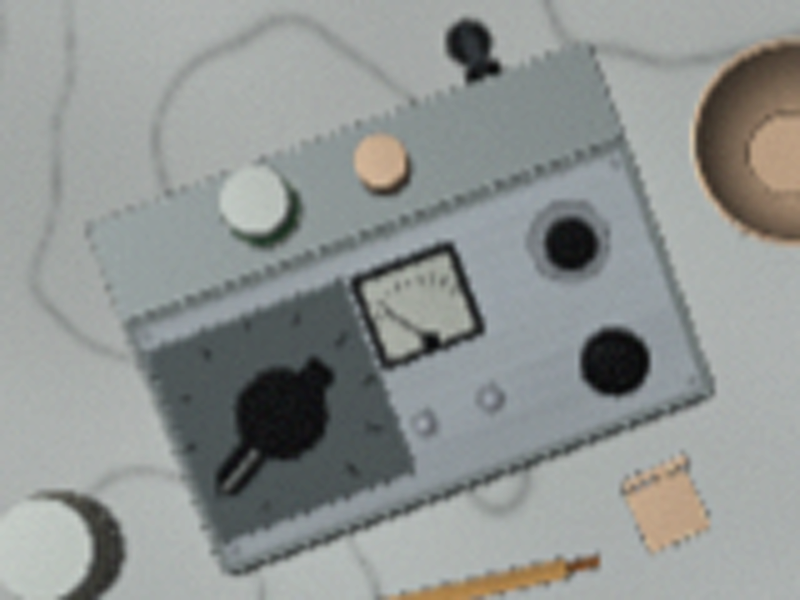

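View pics/scenec.png

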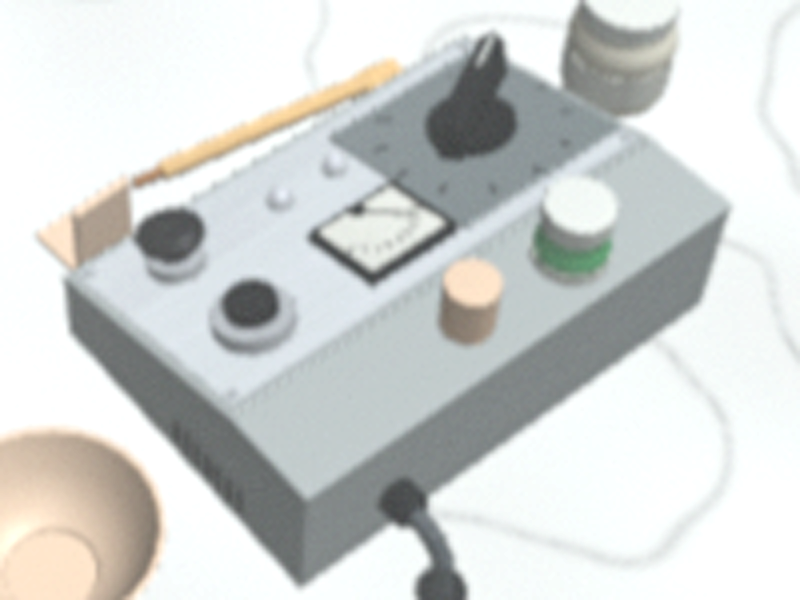

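```bash
cat > h.py <<'E'
import numpy as np, cv2
from scipy.optimize import least_squares
from scipy.spatial.transform import Rotation as R
def proj(m,P):
    T=np.linalg.inv(m["cam_to_world"]); p=np.atleast_2d(P)@T[:3,:3].T+T[:3,3]; p=p*[1,-1,-1]
    K=np.array([[m["fx"],0,m["cx"]],[0,m["fy"],m["cy"]],[0,0,1]])
    return cv2.projectPoints(p,np.zeros(3),np.zeros(3),K,np.array(m["dist"]))[0][:,0]
def panel(x,y,yaw):
    """rotation of the panel frame (x up slope, z normal) in world"""
    return R.from_euler("z",yaw)*R.from_euler("y",-0.25)
def rot(q): return R.from_quat(np.r_[q[1:],q[0]])
E
cat > fit.py <<'E'
from h import *; from station import optics
mt,ms=optics.camera_model("top"),optics.camera_model("scene")
ct=lambda u,v:((u+.5)/5-.5+205,(v+.5)/5-.5+140)
cs=lambda u,v:((u+.5)/4-.5+265,(v+.5)/4-.5+135)
C=np.array([[.105,.15,.098],[.105,-.15,.098],[.045,.15,.098],[.045,-.15,.098],[-.105,.15,.06],[-.105,-.15,.06]])
ut=np.array([ct(*p) for p in [(88,225),(592,45),(128,322),(622,140),(228,568),(712,390)]])
us=np.array([cs(*p) for p in [(728,207),(303,498),(630,125),(235,403),(470,38),(68,283)]])
# panel points: s (along slope from lip edge), y, height above panel
F={"hub":((281,413),(472,125),.009),"start":((570,243),(250,300),None),"stop":((615,361),(170,228),.032)}
def case(p): return lambda P: np.atleast_2d(P)@R.from_euler("z",p[2]).as_matrix().T+[p[0],p[1],0]
th=.25
def pan(s,y,h): return np.array([-.105+s*np.cos(th)-h*np.sin(th),y,.06+s*np.sin(th)+h*np.cos(th)])
def res(p,full=False):
    w=case(p); r=[proj(mt,w(C))-ut-p[3:5],proj(ms,w(C))-us-p[5:7]]
    hs=[.009,p[13],.032]
    for i,(k,f) in enumerate(F.items()):
        P=w(pan(p[7+2*i],p[8+2*i],hs[i])); r+= [proj(mt,P)-ct(*f[0])-p[3:5],proj(ms,P)-cs(*f[1])-p[5:7]]
    r=np.vstack(r)
    return r if full else np.r_[r.ravel(),p[3:7]*.5,(p[13]-.012)*50]
s=least_squares(res,[.5,0.05,-.3,0,0,0,0,.07,.07,.11,-.1,.04,-.1,.012]); p=s.x
print(np.round(p,4)); print(np.round(res(p,True),1))
w=case(p); ax=w(pan(p[7],p[8],.02))[0]; st=w(pan(p[9],p[10],p[13]))[0]; sp=w(pan(p[11],p[12],.032))[0]
Rp=panel(*p[:3])
print("axis",ax,"start",st,"stop",sp)
for k in range(4):
    a=2.618-k*.5236; n=ax+Rp.apply([.0535*np.cos(a),.0535*np.sin(a),0])
    print(k,proj(mt,n)-p[3:5]-ct(225,487),proj(ms,n)-p[5:7]-cs(490,40))
np.savez("fit.npz",ax=ax,st=st,sp=sp,yaw=p[2])
E
python3 fit.py
```

```text
[ 0.5611  0.0664  0.3504 -1.7484  3.0444 -0.8597 -1.7329  0.08    0.085
  0.1122 -0.0995  0.0458 -0.1008  0.0172]
[[-0.2  0.3]
 [-0.8 -1.2]
 [-1.   0.9]
 [ 0.8 -0.5]
 [-0.5  2. ]
 [ 1.2  0.3]
 [ 0.5 -1.2]
 [ 0.4 -0.4]
 [ 4.9  3. ]
 [-1.7  3. ]
 [-2.1 -1.2]
 [-1.8 -2.2]
 [-0.1 -0.3]
 [-0.2 -0.4]
 [ 0.1  0.1]
 [ 0.1  0. ]
 [ 0.2 -0.8]
 [-0.2 -1. ]]
axis [0.50141497 0.13512981 0.09916961] start [ 0.59475139 -0.02721951  0.10443559] stop [ 0.53130915 -0.05180797  0.10233745]
0 [[8.04311905 4.20052031]] [[-10.10374763   3.92867852]]
1 [[-1.12811488  0.28237271]] [[1.80400431 3.34712954]]
2 [[-7.11670215 -7.60506941]] [[12.12851967  6.36011323]]
3 [[ -8.28326405 -17.38386574]] [[18.17878007 12.33515157]]
```

```bash
sed -i 's/p\[3:7\]\*.5,(p\[13\]-.012)\*50\]/p[3:7]*1.5,(p[13]-.012)*50,(p[9]-p[11]-.07)*400,(p[10]-p[12])*400]/; s/,.012\])$/,.012])/; s/,.04,-.1,.012\]); p/,.04,-.1,.012],loss="soft_l1",f_scale=.6); p/' fit.py; python3 fit.py
```

```text
[ 0.5687  0.0655  0.3451 -1.2803  0.2721 -0.3158  0.1321  0.0785  0.085
  0.114  -0.1001  0.0446 -0.1003  0.0214]
[[-0.3  0. ]
 [-0.7 -0.9]
 [-1.1  0.6]
 [ 0.8 -0.2]
 [-0.9  1.9]
 [ 0.9  0.7]
 [ 1.3 -0. ]
 [ 0.2  1. ]
 [ 5.7  3.9]
 [-1.8  4.1]
 [-1.4 -0.7]
 [-1.9 -1.7]
 [-0.1  0. ]
 [-0.1  0.1]
 [ 0.1 -0.2]
 [ 0.1  0. ]
 [-0.1 -0.1]
 [-0.2 -0.7]]
axis [0.50815075 0.13398194 0.09880889] start [ 0.6027576  -0.02870525  0.10890763] stop [ 0.53712228 -0.05249917  0.10204658]
0 [[7.89906754 4.53721214]] [[-9.91100648  4.25844215]]
1 [[-1.24403391  0.56679919]] [[2.03983516 3.73124254]]
2 [[-7.18482627 -7.3550964 ]] [[12.37930161  6.82198322]]
3 [[ -8.29671099 -17.14094818]] [[18.41054091 12.88024056]]
```

```bash
cat >> h.py <<'E'
def frame():
    f=np.load("fit.npz"); return f, panel(0,0,float(f["yaw"]))
def pose(center,xy,h,phi):
    """TCP pose: fingertip at panel offsets xy (m), h above the point `center`, tool x at panel angle phi (deg)"""
    f,Rp=frame(); tip=f[center]+Rp.apply([xy[0],xy[1],h])
    Rt=Rp*R.from_euler("z",phi,degrees=True)*R.from_euler("x",180,degrees=True)
    return tip-Rt.apply([0,0,.073]),Rt
def delta(o,P,Rt):
    R0=rot(o["tool_rot"]); return np.round(R0.inv().apply(P-o["eef_pos"]),4), np.round((R0.inv()*Rt).as_rotvec()/np.pi*4,3)
def push(dphi,gap=.019,r=.038):
    """finger beside the handle when handle stands at panel angle dphi(deg)"""
    a=np.radians(dphi); return np.array([r*np.cos(a)-gap*np.sin(a), r*np.sin(a)+gap*np.cos(a)]), dphi+90
E
python3 - <<'E'
from h import *; from station import bot
o=bot.get_obs(); print(delta(o,*pose("ax",(-.02,-.02),.15,170)))
E
```

```text
(array([-0.3747, -0.4186, -0.0062]), array([-0.145, -0.29 , -0.722]))
```

Emit:
drive_tool --deltas '[{"gripper": 255,"offset": [-0.075,-0.084,-0.001],"angular": [-0.03,-0.06,-0.145]},{"gripper": 255,"offset": [-0.15,-0.168,-0.002],"angular": [-0.06,-0.12,-0.29]},{"gripper": 255,"offset": [-0.225,-0.251,-0.003],"angular": [-0.09,-0.18,-0.43]},{"gripper": 255,"offset": [-0.3,-0.335,-0.005],"angular": [-0.12,-0.24,-0.58]},{"gripper": 255,"offset": [-0.375,-0.419,-0.006],"angular": [-0.145,-0.29,-0.72]}]'

```text
t: 0.6
eef_pos: [0.3438, 0.3833, 0.3061]
tool_rot: [0.122, -0.086, 0.988, 0.033]
contact_force: [1.4, 0.7, 0.8]
gripper_width: 0.145
grasp_force: 0.0
```

```bash
python3 - <<'E'
from h import *; from station import bot
o=bot.get_obs(); print(o["q"],o["gripper_width"]);print(delta(o,*pose("ax",(-.02,-.02),.15,170)))
E
```

```text
[-1.06587878  0.12702535  0.02737392  2.05793299  0.2252706   0.77299563
  0.55888886] 0.14514079100190128
(array([-0.0497, -0.3062, -0.005 ]), array([0.002, 0.003, 0.005]))
```

Emit:
drive_tool --deltas '[{"gripper": 255,"offset": [-0.05,-0.3,-0.005],"angular": [0,0,0]},{"gripper": 255,"offset": [-0.05,-0.3,-0.005],"angular": [0,0,0]},{"gripper": 255,"offset": [-0.05,-0.3,-0.005],"angular": [0,0,0]},{"gripper": 255,"offset": [-0.05,-0.3,-0.005],"angular": [0,0,0]},{"gripper": 255,"offset": [-0.05,-0.3,-0.005],"angular": [0,0,0]}]'

```text
t: 1.1
eef_pos: [0.4248, 0.1467, 0.3095]
tool_rot: [0.121, -0.084, 0.989, 0.033]
contact_force: [1.1, -0.3, 0.9]
gripper_width: -0.004
grasp_force: 0.0
```

```bash
python3 - <<'E'
from h import *; from station import bot
o=bot.get_obs(); print(o["q"],o["gripper_width"]);print(delta(o,*pose("ax",(-.02,-.02),.15,170)))
E
```

```text
[-0.75500988 -0.02461721  0.26175754  2.20951404  0.064451    0.7078127
  1.20331295] -0.0037752724923030834
(array([-0.0102, -0.0592, -0.0006]), array([ 0.002,  0.002, -0.002]))
```

Emit:
drive_tool --deltas '[{"gripper": 255,"offset": [-0.01,-0.06,0],"angular": [0,0,0]},{"gripper": 255,"offset": [-0.01,-0.06,0],"angular": [0,0,0]},{"gripper": 255,"offset": [-0.01,-0.06,0],"angular": [0,0,0]},{"gripper": 255,"offset": [-0.01,-0.06,0],"angular": [0,0,0]}]'

```text
t: 1.5
eef_pos: [0.4445, 0.092, 0.3091]
tool_rot: [0.121, -0.084, 0.989, 0.033]
contact_force: [0.6, 0.7, 0.0]
gripper_width: 0.001
grasp_force: 0.0
```

```bash
python3 - <<'E'
from h import *; from station import bot,optics
import pickle
o=bot.get_obs(); m=optics.camera_model("wrist"); a=optics.read_camera("wrist"); cv2.imwrite("pics/w1.png",cv2.convertScaleAbs(a,alpha=1.6))
pickle.dump(m,open("w1.pkl","wb"));print(o["q"],o["eef_pos"]);print(delta(o,*pose("ax",(-.02,-.02),.15,170)))
f,_=frame(); print(proj(m,[f["ax"],f["st"],f["sp"]])); print(m["cam_to_world"])
E
```

```text
[-0.68478249 -0.01847828  0.34462825  2.20419761  0.00579922  0.70393846
  1.39653395] [0.44447347 0.09203851 0.30911953]
(array([-0.0001, -0.0021, -0.0009]), array([ 0.002,  0.001, -0.002]))
[[337.74358056 198.59320443]
 [180.57338033 256.06907851]
 [154.35808031 201.30279055]]
[[-0.17318993 -0.84799571 -0.5009077   0.35775271]
 [ 0.98389967 -0.12618387 -0.1265665   0.07432456]
 [ 0.04412137 -0.51476297  0.85619647  0.35810265]
 [ 0.          0.          0.          1.        ]]
```

View pics/w1.png

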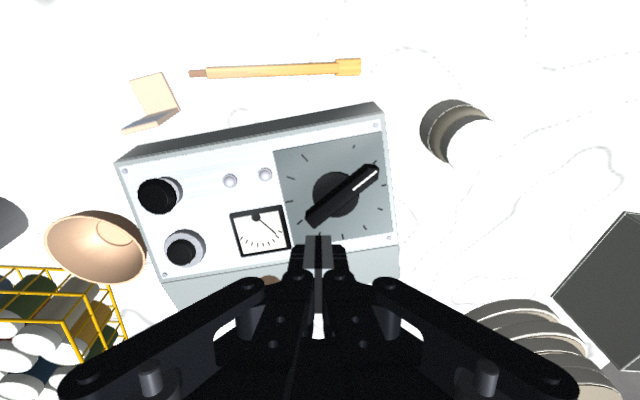

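```bash
cat > fit2.py <<'E'
from h import *; import pickle
from station import optics
ms=[optics.camera_model("top"),optics.camera_model("scene"),pickle.load(open("w1.pkl","rb"))]
ct=lambda u,v:((u+.5)/5-.5+205,(v+.5)/5-.5+140)
cs=lambda u,v:((u+.5)/4-.5+265,(v+.5)/4-.5+135)
# params: axis xyz, yaw, (start dx,dy,h), start height h above panel, cam shifts
n=[0,0,0]
obs={"hub":(ct(281,413),cs(472,125),(336,194)),"nose":(ct(225,487),cs(490,36),(378,168)),
 "start":(ct(570,243),cs(250,300),(181,251)),"stop":(ct(615,361),cs(170,228),(157,196))}
sig=[.7,.7,1.0]
def model(p):
    Rp=panel(0,0,p[3]); A=p[:3]; q=np.radians(120)
    L={"hub":[0,0,-.011],"nose":[.0535*np.cos(q),.0535*np.sin(q),0],"start":[p[4],p[5],p[6]-.02],"stop":[p[4]-.07,p[5],.012]}
    return {k:A+Rp.apply(v) for k,v in L.items()}
def res(p,full=False):
    M=model(p); r=[]
    for i in range(3):
        t=p[7+3*i:10+3*i]
        for k in obs: r.append((proj(ms[i],M[k]+t)[0]-obs[k][i])/sig[i])
    r=np.array(r)
    return r if full else np.r_[r.ravel(),p[7:16]/.002,(p[6]-.014)/.006]
s=least_squares(res,[.505,.134,.099,.347,.035,-.185,.014]+[0]*9); p=s.x
print(np.round(p,4)); print(np.round(res(p,True).reshape(3,-1),1)); 
cov=np.linalg.inv(s.jac.T@s.jac); print("sd",np.round(np.sqrt(np.diag(cov))[:7],4))
M=model(p); np.savez("fit.npz",ax=p[:3],st=M["start"],sp=M["stop"],yaw=p[3]); print(M)
# panel plate pass through: case lip height check
E
python3 fit2.py
```

```text
[ 5.085e-01  1.327e-01  9.830e-02  3.607e-01  3.070e-02 -1.842e-01
  1.910e-02  1.500e-03 -2.600e-03 -3.000e-04 -1.400e-03  1.500e-03
  2.100e-03 -1.000e-04  1.100e-03 -1.800e-03]
[[-0.1 -0.5 -1.3  0.5 -0.2  0.2  0.2  0.5]
 [-0.6 -0.9  2.   5.6 -0.2 -0.7 -1.5 -2.7]
 [ 0.7  0.7 -1.  -2.7  2.   0.8 -1.8  1.6]]
sd [0.0014 0.0015 0.0023 0.0137 0.0029 0.0012 0.0017]
{'hub': array([0.5110204 , 0.13370022, 0.08766939]), 'nose': array([0.4678729 , 0.16694509, 0.09170937]), 'start': array([ 0.60148473, -0.02903052,  0.10504432]), 'stop': array([ 0.53503832, -0.05409102,  0.10022419])}
```

```bash
sed -i 's/np.sin(q),0\]/np.sin(q),.012]/' fit2.py; python3 fit2.py; python3 - <<'E'
from h import *; from station import bot
o=bot.get_obs()
xy,phi=push(120,.034); print(xy); print(delta(o,*pose("ax",xy,.06,phi)), delta(o,*pose("ax",xy,-.004,phi)))
E
```

```text
[ 5.093e-01  1.322e-01  9.580e-02  3.587e-01  3.090e-02 -1.834e-01
  2.130e-02  1.700e-03 -2.400e-03 -3.000e-04 -1.200e-03  1.700e-03
  1.500e-03 -5.000e-04  7.000e-04 -1.200e-03]
[[ 0.3 -0.9 -1.3  1.3 -0.2  0.1  0.   0.3]
 [-0.7  1.   1.4  1.5 -0.1 -0.3 -1.1 -1.2]
 [-0.3  0.1 -0.  -0.9  1.5  0.6 -1.2  0.6]]
sd [0.0014 0.0015 0.0023 0.0136 0.0029 0.0012 0.0017]
{'hub': array([0.51184538, 0.13314891, 0.08518796]), 'nose': array([0.46598322, 0.16543606, 0.10085489]), 'start': array([ 0.60140826, -0.02913965,  0.10478338]), 'stop': array([ 0.53543005, -0.05387596,  0.09780007])}
[-0.04844486  0.01590897]
(array([0.0341, 0.0244, 0.092 ]), array([-0.003,  0.001, -0.906])) (array([0.0341, 0.0245, 0.156 ]), array([-0.003,  0.001, -0.906]))
```

Emit:
drive_tool --deltas '[{"gripper": 255,"offset": [0.034,0.025,0.03],"angular": [0,0,-0.18]},{"gripper": 255,"offset": [0.034,0.025,0.06],"angular": [0,0,-0.36]},{"gripper": 255,"offset": [0.034,0.025,0.09],"angular": [0,0,-0.54]},{"gripper": 255,"offset": [0.034,0.025,0.09],"angular": [0,0,-0.72]},{"gripper": 255,"offset": [0.034,0.025,0.09],"angular": [0,0,-0.905]}]'

```text
t: 2.05
eef_pos: [0.4279, 0.12, 0.2135]
tool_rot: [0.123, -0.427, 0.896, -0.012]
contact_force: [-0.4, -0.6, -0.8]
gripper_width: 0.0
grasp_force: 0.0
```

Emit:
drive_tool --deltas '[{"gripper": 255,"offset": [0,0,0],"angular": [0,0,0]},{"gripper": 255,"offset": [0,0,0],"angular": [0,0,0]}]'

```text
t: 2.25
eef_pos: [0.4287, 0.1193, 0.2149]
tool_rot: [0.125, -0.422, 0.898, -0.011]
contact_force: [0.5, 0.1, 0.3]
gripper_width: 0.001
grasp_force: 0.0
```

```bash
python3 - <<'E'
from h import *; from station import bot,optics
o=bot.get_obs(); xy,phi=push(120,.034);print(o["q"],o["contact_force"]); print(delta(o,*pose("ax",xy,-.002,phi)))
m=optics.camera_model("wrist"); a=optics.read_camera("wrist"); cv2.imwrite("pics/w2.png",cv2.convertScaleAbs(a,alpha=1.6))
f,Rp=frame(); t=rot(o["tool_rot"]).apply([0,0,.073])+o["eef_pos"]
print(proj(m,[f["ax"]+Rp.apply([0,0,.012]),f["ax"]+Rp.apply([-.0535*.5,.0535*.866,.012]),f["ax"]+Rp.apply([.038*.5,-.038*.866,.012]),t]))
E
```

```text
[-0.65222359  0.13211841  0.24985484  2.32220501 -0.04297612  0.44070703
  2.07650152] [0.45778549 0.13752787 0.30974295]
(array([0.0005, 0.0001, 0.0641]), array([-0.003,  0.   , -0.006]))
[[268.31655151 259.81510228]
 [339.38140266 259.60347444]
 [217.84051493 260.00917423]
 [318.37590484 250.82327741]]
```

View pics/w2.png

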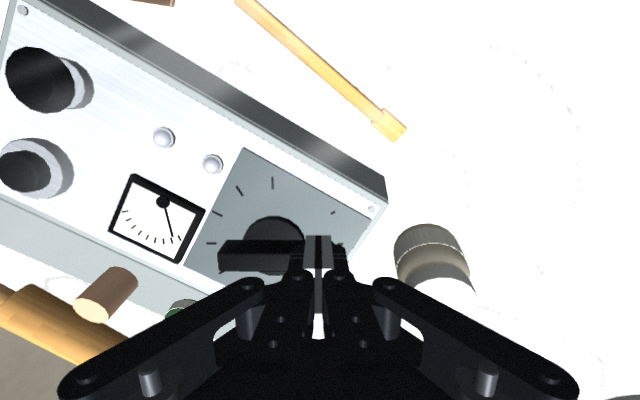

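Emit:
drive_tool --deltas '[{"gripper": 255,"offset": [0,0,0.025],"angular": [0,0,0]},{"gripper": 255,"offset": [0,0,0.045],"angular": [0,0,0]},{"gripper": 255,"offset": [0,0,0.057],"angular": [0,0,0]},{"gripper": 255,"offset": [0,0,0.064],"angular": [0,0,0]},{"gripper": 255,"offset": [0,0,0.064],"angular": [0,0,0]}]'

```text
t: 2.8
eef_pos: [0.4437, 0.1238, 0.1524]
tool_rot: [0.124, -0.422, 0.898, -0.011]
contact_force: [0.2, -0.5, 0.8]
gripper_width: -0.001
grasp_force: 0.0
```

```bash
python3 - <<'E'
from h import *; from station import bot,optics
o=bot.get_obs(); print(o["q"],o["contact_force"])
for a,g in((120,.034),(120,.024),(120,.019),(115,.019),(110,.019),(105,.019),(100,.019)):
    xy,phi=push(a,g); print(a,g,*delta(o,*pose("ax",xy,-.002,phi)))
E
```

```text
[-0.58325042  0.29079643  0.19045165  2.33342737 -0.146364    0.27515817
  2.17777999] [ 0.24148899 -0.49674243  0.79155834]
120 0.034 [-0.0003  0.0007 -0.0003] [-0.003 -0.002 -0.004]
120 0.024 [-0.0103  0.0007 -0.0003] [-0.003 -0.002 -0.004]
120 0.019 [-0.0153  0.0007 -0.0003] [-0.003 -0.002 -0.004]
115 0.019 [-0.0186  0.0022 -0.0003] [-0.003 -0.001  0.107]
110 0.019 [-0.0221  0.0035 -0.0003] [-0.003 -0.001  0.218]
105 0.019 [-0.0257  0.0044 -0.0003] [-0.003 -0.001  0.329]
100 0.019 [-0.0294  0.005  -0.0003] [-0.003 -0.001  0.44 ]
```

Emit:
drive_tool --deltas '[{"gripper": 255,"offset": [-0.008,0,0],"angular": [0,0,0]},{"gripper": 255,"offset": [-0.011,0,0],"angular": [0,0,0]},{"gripper": 255,"offset": [-0.013,0,0],"angular": [0,0,0]},{"gripper": 255,"offset": [-0.015,0,0],"angular": [0,0,0]},{"gripper": 255,"offset": [-0.015,0,0],"angular": [0,0,0]}]'

```text
t: 3.3
eef_pos: [0.453, 0.1351, 0.1563]
tool_rot: [0.125, -0.422, 0.898, -0.011]
contact_force: [-0.1, -0.9, 0.3]
gripper_width: -0.001
grasp_force: 0.3
```

Emit:
drive_tool --deltas '[{"gripper": 255,"offset": [-0.002,0,0],"angular": [0,0,0]},{"gripper": 255,"offset": [-0.002,0,0],"angular": [0,0,0]}]'

```text
t: 3.5
eef_pos: [0.4534, 0.1357, 0.1562]
tool_rot: [0.123, -0.422, 0.898, -0.012]
contact_force: [-3.0, -3.8, 1.4]
gripper_width: 0.002
grasp_force: 2.2
```

Emit:
drive_tool --deltas '[{"gripper": 255,"offset": [-0.002,0,0],"angular": [0,0,0]},{"gripper": 255,"offset": [-0.002,0,0],"angular": [0,0,0]}]'

```text
t: 3.7
eef_pos: [0.4543, 0.1372, 0.1564]
tool_rot: [0.123, -0.422, 0.898, -0.011]
contact_force: [-3.5, -3.8, 2.5]
gripper_width: -0.003
grasp_force: 2.2
```

```bash
cat >> h.py <<'E'
def where(o):
    """tip in panel frame rel. axis, tool x angle (deg), implied handle angle if its side touches the tool's -x face (11 mm)"""
    f,Rp=frame(); Rt=rot(o["tool_rot"]); t=Rp.inv().apply(o["eef_pos"]+Rt.apply([0,0,.073])-f["ax"])
    x=Rp.inv().apply(Rt.apply([1,0,0])); phi=np.degrees(np.arctan2(x[1],x[0]))%360; a=np.radians(phi-90)
    g=-t[0]*np.sin(a)+t[1]*np.cos(a); r=t[0]*np.cos(a)+t[1]*np.sin(a)
    return np.round(t*1000,1),"phi-90",round(phi-90,1),"gap mm",round(g*1000,1),"r",round(r*1000,1),"F",np.round(Rt.inv().apply(o["contact_force"]),1)
def plan(o,*rows):
    for a,g in rows:
        xy,phi=push(a,g); print(a,g,*delta(o,*pose("ax",xy,-.002,phi)))
E
python3 - <<'E'
from h import *; from station import bot
o=bot.get_obs(); print(where(o)); plan(o,(115,.019),(110,.019),(105,.019),(100,.019),(95,.019),(90,.019))
E
```

```text
(array([-33.4,  23.7,  -2. ]), 'phi-90', np.float64(119.8), 'gap mm', np.float64(17.2), 'r', np.float64(37.2), 'F', array([ 4.6, -0.1, -3.5]))
115 0.019 [-0.0012  0.0021 -0.0001] [-0.002 -0.004  0.107]
110 0.019 [-0.0047  0.0034 -0.0001] [-0.002 -0.004  0.218]
105 0.019 [-0.0083  0.0043 -0.0001] [-0.003 -0.004  0.329]
100 0.019 [-0.0119  0.0049 -0.0001] [-0.003 -0.004  0.44 ]
95 0.019 [-0.0156  0.0051 -0.0001] [-0.003 -0.004  0.551]
90 0.019 [-0.0193  0.0051 -0.0001] [-0.003 -0.004  0.663]
```

Emit:
drive_tool --deltas '[{"gripper": 255,"offset": [-0.001,0.002,0],"angular": [0,0,0.1]},{"gripper": 255,"offset": [-0.0045,0.0035,0],"angular": [0,0,0.21]},{"gripper": 255,"offset": [-0.008,0.0045,0],"angular": [0,0,0.32]},{"gripper": 255,"offset": [-0.0115,0.005,0],"angular": [0,0,0.43]},{"gripper": 255,"offset": [-0.0155,0.005,0],"angular": [0,0,0.54]}]'

```text
t: 4.2
eef_pos: [0.4615, 0.1535, 0.1598]
tool_rot: [0.125, -0.222, 0.967, 0.015]
contact_force: [0.0, -0.9, 0.1]
gripper_width: -0.001
grasp_force: 0.1
```

```bash
python3 - <<'E'
from h import *; from station import bot
o=bot.get_obs(); print(where(o)); plan(o,(90,.019),(85,.019),(80,.019),(75,.019),(70,.019),(65,.019))
E
```

```text
(array([-20.2,  36.6,  -1.8]), 'phi-90', np.float64(95.4), 'gap mm', np.float64(16.7), 'r', np.float64(38.3), 'F', array([ 0.4, -0.8, -0.2]))
90 0.019 [-0.0015  0.0011  0.0002] [-0.003  0.002  0.119]
85 0.019 [-0.005   0.0023  0.0002] [-0.003  0.002  0.23 ]
80 0.019 [-0.0086  0.0032  0.0002] [-0.003  0.002  0.341]
75 0.019 [-0.0122  0.0037  0.0002] [-0.003  0.002  0.452]
70 0.019 [-0.0159  0.004   0.0002] [-0.003  0.003  0.564]
65 0.019 [-0.0196  0.0039  0.0002] [-0.003  0.003  0.675]
```

Emit:
drive_tool --deltas '[{"gripper": 255,"offset": [-0.0015,0.001,0],"angular": [0,0,0.12]},{"gripper": 255,"offset": [-0.005,0.0023,0],"angular": [0,0,0.23]},{"gripper": 255,"offset": [-0.0085,0.0032,0],"angular": [0,0,0.34]},{"gripper": 255,"offset": [-0.012,0.0037,0],"angular": [0,0,0.45]},{"gripper": 255,"offset": [-0.016,0.004,0],"angular": [0,0,0.565]}]'

```text
t: 4.7
eef_pos: [0.4734, 0.1638, 0.1635]
tool_rot: [0.118, -0.004, 0.992, 0.042]
contact_force: [-0.5, 0.5, 0.0]
gripper_width: 0.0
grasp_force: 0.0
```

```bash
python3 - <<'E'
from h import *; from station import bot
o=bot.get_obs(); print(where(o)); plan(o,(65,.019),(60,.019),(55,.019),(50,.019),(45,.019),(40,.019))
E
```

```text
(array([-5. , 42.1, -1.9]), 'phi-90', np.float64(69.9), 'gap mm', np.float64(19.1), 'r', np.float64(37.8), 'F', array([ 0.4,  0.5, -0.1]))
65 0.019 [-0.0036  0.0016  0.0001] [-0.002  0.003  0.11 ]
60 0.019 [-0.0071  0.0028  0.0001] [-0.002  0.003  0.221]
55 0.019 [-0.0107  0.0037  0.0001] [-0.002  0.003  0.332]
50 0.019 [-0.0144  0.0043  0.0001] [-0.002  0.003  0.443]
45 0.019 [-0.0181  0.0045  0.0001] [-0.002  0.003  0.554]
40 0.019 [-0.0218  0.0045  0.0001] [-0.002  0.003  0.665]
```

Emit:
drive_tool --deltas '[{"gripper": 255,"offset": [-0.0036,0.0016,0],"angular": [0,0,0.11]},{"gripper": 255,"offset": [-0.007,0.0028,0],"angular": [0,0,0.22]},{"gripper": 255,"offset": [-0.0107,0.0037,0],"angular": [0,0,0.33]},{"gripper": 255,"offset": [-0.0144,0.0043,0],"angular": [0,0,0.44]}]'

```text
t: 5.1
eef_pos: [0.4862, 0.1682, 0.1667]
tool_rot: [0.108, 0.166, 0.978, 0.062]
contact_force: [-3.0, -0.8, 0.4]
gripper_width: 0.0
grasp_force: 1.0
```

```bash
python3 - <<'E'
from h import *; from station import bot
o=bot.get_obs(); print(where(o)); plan(o,(45,.019),(42,.019),(39,.019),(36,.019))
E
```

```text
(array([ 8.8, 41.6, -2.1]), 'phi-90', np.float64(50.2), 'gap mm', np.float64(19.9), 'r', np.float64(37.6), 'F', array([ 2.4, -1.6, -1.1]))
45 0.019 [-0.0045  0.0018 -0.0001] [-0.003  0.     0.115]
42 0.019 [-0.0065  0.0026 -0.0001] [-0.003  0.     0.181]
39 0.019 [-0.0087  0.0032 -0.0001] [-0.003  0.     0.248]
36 0.019 [-0.0108  0.0037 -0.0001] [-0.003  0.     0.315]
```

Before the last clicks I'll go to 40° and check with a picture.

Emit:
drive_tool --deltas '[{"gripper": 255,"offset": [-0.0035,0.0015,0],"angular": [0,0,0.09]},{"gripper": 255,"offset": [-0.006,0.0024,0],"angular": [0,0,0.17]},{"gripper": 255,"offset": [-0.008,0.003,0],"angular": [0,0,0.225]},{"gripper": 255,"offset": [-0.008,0.003,0],"angular": [0,0,0.225]}]'

```text
t: 5.5
eef_pos: [0.496, 0.1682, 0.1694]
tool_rot: [0.103, 0.251, 0.96, 0.071]
contact_force: [0.6, -0.7, -1.0]
gripper_width: 0.0
grasp_force: 0.0
```

```bash
python3 - <<'E'
from h import *; from station import bot,optics
o=bot.get_obs(); print(where(o),o["q"])
plan(o,(35,.019),(30,.019),(25,.019),(20,.019),(15,.019),(12,.019))
m=optics.camera_model("wrist"); a=optics.read_camera("wrist"); cv2.imwrite("pics/w3.png",cv2.convertScaleAbs(a,alpha=1.6))
f,Rp=frame()
for d in (60,45,30): print(d,proj(m,[f["ax"]+Rp.apply([r*np.cos(np.radians(d)),r*np.sin(np.radians(d)),.012]) for r in (0,.0535,-.038)]).round().tolist())
E
```

```text
(array([18.5, 38.2, -1.8]), 'phi-90', np.float64(40.2), 'gap mm', np.float64(17.3), 'r', np.float64(38.8), 'F', array([-0.6, -0.5,  1. ])) [-0.95107186  0.3888823   0.59670008  2.20816827 -0.52783605  0.39977279
  1.11000137]
35 0.019 [-0.002   0.0007  0.0002] [-0.     0.004  0.115]
30 0.019 [-0.0055  0.0019  0.0002] [-0.     0.004  0.226]
25 0.019 [-0.0091  0.0028  0.0002] [-0.     0.004  0.338]
20 0.019 [-0.0128  0.0034  0.0002] [0.    0.004 0.449]
15 0.019 [-0.0165  0.0036  0.0003] [0.    0.004 0.56 ]
12 0.019 [-0.0187  0.0036  0.0003] [0.    0.004 0.626]
60 [[244.0, 293.0], [341.0, 262.0], [179.0, 313.0]]
45 [[244.0, 293.0], [346.0, 285.0], [172.0, 298.0]]
30 [[244.0, 293.0], [344.0, 308.0], [170.0, 281.0]]
```

View pics/w3.png

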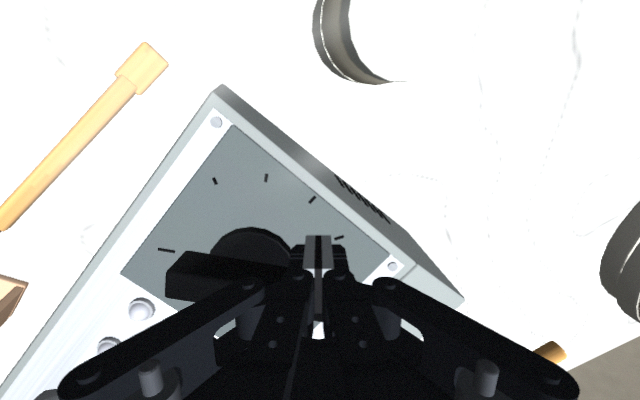

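The picture shows the handle's blunt end at (168,278), matching the 30° prediction: three clicks are done. Now the fourth.

Emit:
drive_tool --deltas '[{"gripper": 255,"offset": [-0.002,0.0007,0],"angular": [0,0,0.115]},{"gripper": 255,"offset": [-0.0055,0.0019,0],"angular": [0,0,0.225]},{"gripper": 255,"offset": [-0.009,0.0028,0],"angular": [0,0,0.34]},{"gripper": 255,"offset": [-0.0128,0.0034,0],"angular": [0,0,0.45]},{"gripper": 255,"offset": [-0.0128,0.0034,0],"angular": [0,0,0.45]}]'

```text
t: 6.05
eef_pos: [0.5077, 0.1648, 0.1717]
tool_rot: [0.089, 0.415, 0.901, 0.088]
contact_force: [-1.4, 1.8, 0.9]
gripper_width: -0.001
grasp_force: 0.7
```

```bash
python3 - <<'E'
from h import *; from station import bot,optics
o=bot.get_obs(); print(where(o))
plan(o,(15,.019),(12,.019),(10,.019),(8,.019))
E
```

```text
(array([28.5, 30.9, -1.9]), 'phi-90', np.float64(20.0), 'gap mm', np.float64(19.3), 'r', np.float64(37.3), 'F', array([ 2.1,  0.3, -1.1]))
15 0.019 [-0.0039  0.0022  0.0001] [-0.001  0.003  0.111]
12 0.019 [-0.006   0.0029  0.0001] [-0.     0.003  0.177]
10 0.019 [-0.0074  0.0034  0.0001] [-0.     0.003  0.222]
8 0.019 [-0.0088  0.0038  0.0001] [-0.     0.003  0.266]
```

Emit:
drive_tool --deltas '[{"gripper": 255,"offset": [-0.003,0.0015,0],"angular": [0,0,0.09]},{"gripper": 255,"offset": [-0.0055,0.0027,0],"angular": [0,0,0.16]},{"gripper": 255,"offset": [-0.007,0.0032,0],"angular": [0,0,0.2]},{"gripper": 255,"offset": [-0.007,0.0032,0],"angular": [0,0,0.2]}]'

```text
t: 6.45
eef_pos: [0.5151, 0.1612, 0.1734]
tool_rot: [0.082, 0.484, 0.866, 0.095]
contact_force: [-0.3, 1.0, 0.0]
gripper_width: -0.002
grasp_force: 0.0
```

```bash
python3 - <<'E'
from h import *; from station import bot,optics
o=bot.get_obs(); print(where(o))
plan(o,(8,.019),(6,.019),(4,.019))
E
```

```text
(array([34.4, 24.9, -1.7]), 'phi-90', np.float64(11.0), 'gap mm', np.float64(17.8), 'r', np.float64(38.5), 'F', array([1. , 0.3, 0. ]))
8 0.019 [-0.0011  0.0005  0.0003] [0.001 0.004 0.067]
6 0.019 [-0.0024  0.001   0.0003] [0.001 0.004 0.112]
4 0.019 [-0.0038  0.0016  0.0003] [0.001 0.004 0.156]
```

Emit:
drive_tool --deltas '[{"gripper": 255,"offset": [0.01,0,0],"angular": [0,0,0]},{"gripper": 255,"offset": [0.015,0,-0.01],"angular": [0,0,0]},{"gripper": 255,"offset": [0.015,0,-0.04],"angular": [0,0,0]},{"gripper": 255,"offset": [0.015,0,-0.08],"angular": [0,0,0]},{"gripper": 255,"offset": [0.015,0,-0.08],"angular": [0,0,0]}]'

```text
t: 6.95
eef_pos: [0.4889, 0.169, 0.2533]
tool_rot: [0.083, 0.483, 0.866, 0.097]
contact_force: [0.0, 0.1, -0.7]
gripper_width: -0.002
grasp_force: 0.0
```

```bash
python3 - <<'E'
from h import *; from station import bot,optics
o=bot.get_obs(); print(where(o),o["q"])
print(delta(o,*pose("st",(0,0),.06,90)))
E
```

```text
(array([33.4, 41.6, 81.1]), 'phi-90', np.float64(11.1), 'gap mm', np.float64(34.4), 'r', np.float64(40.8), 'F', array([ 0.1, -0.1,  0.7])) [-1.30763356  0.28312349  1.00115828  2.17177457 -0.43431469  0.59491762
  0.53202597]
(array([-0.2204, -0.0455,  0.0197]), array([0.008, 0.001, 0.247]))
```

Emit:
drive_tool --deltas '[{"gripper": 255,"offset": [-0.045,-0.009,0],"angular": [0,0,0.05]},{"gripper": 255,"offset": [-0.09,-0.018,0.005],"angular": [0,0,0.1]},{"gripper": 255,"offset": [-0.135,-0.027,0.01],"angular": [0,0,0.15]},{"gripper": 255,"offset": [-0.18,-0.036,0.015],"angular": [0,0,0.2]},{"gripper": 255,"offset": [-0.22,-0.045,0.02],"angular": [0.008,0,0.247]}]'

```text
t: 7.45
eef_pos: [0.57, -0.0434, 0.23]
tool_rot: [0.07, 0.567, 0.815, 0.1]
contact_force: [1.0, 0.1, -0.2]
gripper_width: -0.001
grasp_force: 0.0
```

Emit:
drive_tool --deltas '[{"gripper": 255,"offset": [0,0,0],"angular": [0,0,0]},{"gripper": 255,"offset": [0,0,0],"angular": [0,0,0]},{"gripper": 255,"offset": [0,0,0],"angular": [0,0,0]}]'

```text
t: 7.75
eef_pos: [0.5693, -0.0403, 0.2301]
tool_rot: [0.07, 0.566, 0.816, 0.1]
contact_force: [0.1, -0.2, 0.3]
gripper_width: -0.002
grasp_force: 0.0
```

```bash
python3 - <<'E'
from h import *; from station import bot,optics
import pickle
o=bot.get_obs(); print(where(o),o["q"])
print(delta(o,*pose("st",(0,0),.06,90)))
m=optics.camera_model("wrist"); a=optics.read_camera("wrist"); cv2.imwrite("pics/w4.png",cv2.convertScaleAbs(a,alpha=1.6)); pickle.dump(m,open("w4.pkl","wb"))
f,Rp=frame()
P=lambda c,*v:proj(m,f[c]+Rp.apply(v)).round()[0]
print("st",P("st",0,0,0),P("st",.015,0,0),P("st",0,.015,0),"sp",P("sp",0,0,0),"tip",P("st",0,0,.06),"nose0",P("ax",.0535,0,.012),"blunt",P("ax",-.038,0,.012),"nose30",P("ax",.0535*.866,.0267,.012))
E
```

```text
(array([  28.5, -182.7,   58.2]), 'phi-90', np.float64(-0.0), 'gap mm', np.float64(-182.7), 'r', np.float64(28.6), 'F', array([-0.2,  0.1, -0.3])) [-0.66283962  0.42084876  0.83972686  2.05268    -0.68892235  0.6850212
  0.97328456]
(array([-0.0008,  0.0019, -0.0032]), array([-0.008,  0.002, -0.001]))
st [321. 215.] [342. 215.] [322. 196.] sp [223. 220.] tip [322. 254.] nose0 [ 367. -113.] blunt [ 189. -113.] nose30 [ 355. -185.]
```

View pics/w4.png

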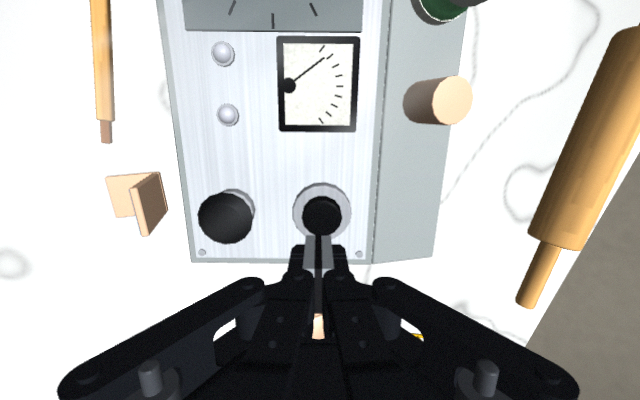

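```bash
python3 - <<'E'
from h import *; from station import bot,optics
a=optics.read_camera("top")[140:260,205:365]; b=optics.read_camera("scene")[135:225,325:445]
r=lambda x:cv2.resize(x,(400,300),interpolation=cv2.INTER_CUBIC)
cv2.imwrite("pics/c5.png",cv2.convertScaleAbs(np.hstack([r(a),r(b)]),alpha=1.8,beta=10))
E
```

```text
(no output)
```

View pics/c5.png

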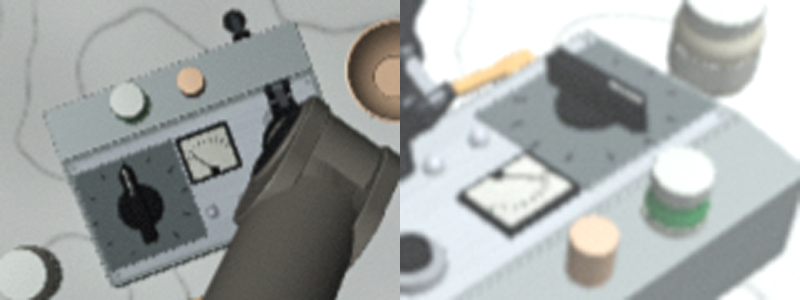

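Emit:
drive_tool --deltas '[{"gripper": 255,"offset": [0,0.001,0.025],"angular": [0,0,0]},{"gripper": 255,"offset": [0,0.002,0.04],"angular": [0,0,0]},{"gripper": 255,"offset": [0,0.002,0.05],"angular": [0,0,0]},{"gripper": 255,"offset": [0,0.002,0.05],"angular": [0,0,0]}]'

```text
t: 8.3
eef_pos: [0.5825, -0.0361, 0.1816]
tool_rot: [0.07, 0.566, 0.815, 0.099]
contact_force: [-0.3, -0.0, -0.3]
gripper_width: -0.003
grasp_force: 0.0
```

Emit:
drive_tool --deltas '[{"gripper": 255,"offset": [0,0,0.004],"angular": [0,0,0]},{"gripper": 255,"offset": [0,0,0.004],"angular": [0,0,0]}]'

```text
t: 8.5
eef_pos: [0.5841, -0.0368, 0.1792]
tool_rot: [0.071, 0.567, 0.815, 0.1]
contact_force: [-0.5, 1.0, 2.3]
gripper_width: 0.0
grasp_force: 0.7
```

Emit:
drive_tool --deltas '[{"gripper": 255,"offset": [0,0,0.003],"angular": [0,0,0]},{"gripper": 255,"offset": [0,0,0.003],"angular": [0,0,0]}]'

```text
t: 8.7
eef_pos: [0.5849, -0.0366, 0.1763]
tool_rot: [0.071, 0.567, 0.815, 0.1]
contact_force: [-0.7, 0.3, 3.4]
gripper_width: 0.005
grasp_force: 1.6
```

Emit:
drive_tool --deltas '[{"gripper": 255,"offset": [0,0,0.003],"angular": [0,0,0]},{"gripper": 255,"offset": [0,0,0.003],"angular": [0,0,0]}]'

```text
t: 8.9
eef_pos: [0.5856, -0.0364, 0.1736]
tool_rot: [0.071, 0.567, 0.815, 0.1]
contact_force: [-3.1, 0.5, 7.8]
gripper_width: 0.002
grasp_force: 3.8
```

Emit:
drive_tool --deltas '[{"gripper": 255,"offset": [0,0,0.0015],"angular": [0,0,0]},{"gripper": 255,"offset": [0,0,0.0015],"angular": [0,0,0]}]'

```text
t: 9.1
eef_pos: [0.5858, -0.0366, 0.1733]
tool_rot: [0.071, 0.567, 0.815, 0.101]
contact_force: [-10.0, 1.2, 23.3]
gripper_width: 0.002
grasp_force: 12.4
```

Emit:
drive_tool --deltas '[{"gripper": 255,"offset": [0,0,0.0015],"angular": [0,0,0]},{"gripper": 255,"offset": [0,0,0.0015],"angular": [0,0,0]}]'

```text
t: 9.3
eef_pos: [0.5859, -0.0367, 0.1729]
tool_rot: [0.07, 0.567, 0.814, 0.102]
contact_force: [-19.1, 2.8, 39.0]
gripper_width: -0.002
grasp_force: 20.7
```

Emit:
drive_tool --deltas '[{"gripper": 255,"offset": [0,0,-0.02],"angular": [0,0,0]},{"gripper": 255,"offset": [0,0,-0.06],"angular": [0,0,0]},{"gripper": 255,"offset": [0,0,-0.1],"angular": [0,0,0]},{"gripper": 255,"offset": [0,0,-0.1],"angular": [0,0,0]},{"gripper": 255,"offset": [0,0,-0.1],"angular": [0,0,0]}]'

```text
t: 9.8
eef_pos: [0.5633, -0.0441, 0.2676]
tool_rot: [0.071, 0.566, 0.815, 0.1]
contact_force: [-1.1, 0.1, -0.8]
gripper_width: -0.002
grasp_force: 0.0
```

```bash
python3 - <<'E'
from h import *; from station import bot,optics
a=optics.read_camera("top")[140:260,205:365]; b=optics.read_camera("scene")[135:225,325:445]
r=lambda x:cv2.resize(x,(400,300),interpolation=cv2.INTER_CUBIC)
cv2.imwrite("pics/c6.png",cv2.convertScaleAbs(np.hstack([r(a),r(b)]),alpha=1.8,beta=10))
print(bot.get_obs()["joint_vel"])
E
```

```text
[ 0.00718904  0.01254618 -0.00715525  0.00396632  0.00185139  0.00158117
 -0.00068161]
```

View pics/c6.png

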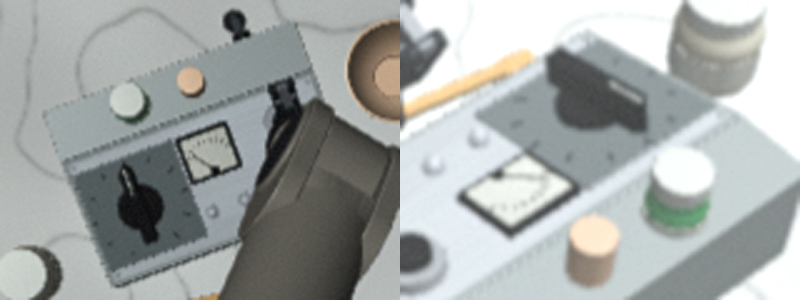

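The handle points straight up the slope, nose at (125,170) in the left crop. The start button is out, and the jar and prop have not moved.

```bash
python3 -c "
from station import bot
print(bot.hand_in())"
```

```text
the job is handed in; nothing more can be done
None
```

The heat switch went clockwise exactly four clicks, from its second-lowest notch (30°) to 150°. The start button was then pushed to its hard stop and let go, the stop button and the jar and prop on the ledge stayed put, and the job was handed in at about 10 s on the robot clock.

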